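# Put the packing tools back in their own holders

## Task

Tidy the part of the packing bench in front of you: put the stapler, the box cutter, the battery pack and the glue stick each into the grey holder that is shaped for it (wide long nest, narrow long nest, short nest, round cup). Set each one down, not dropped, so that it lies flat (the glue stick stands upright) inside the rim on the holder's floor, and let go of it; leave the roll of tape and the tape measure beside them where they are.

Things in the scene. Friction and masses are not known exactly. Their poses are not given: they have to be found in the camera images.
- stapler: Desk stapler lying on its base, blue arm over a black base, 150 x 36 x 48 mm, loose, about 0.19 kg. Origin at the centre of its underside; x along its length, y across, z up. The base is 36 mm wide and 9 mm high; the arm above it, 26 to 48 mm high, is 26 mm wide and rigid: grasp that across y near the middle. Either way round in its nest is right.
- box_cutter: Yellow snap-blade cutter lying flat, 150 x 21 x 17 mm (the body is 20 mm wide and 14 mm high, the slider on top rises to 17 mm), loose, about 0.09 kg. Origin at the centre of its underside; x along its length, y across, z up. Grasp across y near the middle. Either way round in its nest is right.
- battery_pack: Black scanner battery lying flat in the same row as the other tools nearer the robot than the holders (a dark thing by the far left corner of the bench is no part of the job), 76 x 38 x 22 mm, loose, about 0.18 kg. Origin at the centre of its underside; x along its length, y across (38 mm), z up. Grasp across y. Either way round in its nest is right.
- glue_stick: Glue stick with green cap standing upright on its base, 27 mm in diameter, 88 mm high, loose, about 0.04 kg. Origin at the centre of its underside, z up. Grasp from above, e.g. 65 mm up.
- stapler_nest: Fixed grey plastic nest with a grey felt floor pad, long axis = its x axis, origin at the centre of its underside on the bench. Base 4 mm thick, so the tool rests 4 mm above the bench; rim 5 mm wide, its top 14 mm above the bench; inside the rim 162 x 48 mm, outside 172 x 58 mm. A 60 mm gap in the middle of both long rims leaves room for fingers. The wider of the two long nests.
- cutter_nest: Fixed grey plastic nest with a grey felt floor pad, long axis = its x axis, origin at the centre of its underside on the bench. Base 4 mm thick, so the tool rests 4 mm above the bench; rim 5 mm wide, its top 14 mm above the bench; inside the rim 162 x 31 mm, outside 172 x 41 mm. A 60 mm gap in the middle of both long rims leaves room for fingers. The narrower of the two long nests.
- battery_nest: Fixed grey plastic nest with a grey felt floor pad, long axis = its x axis, origin at the centre of its underside on the bench. Base 4 mm thick, so the tool rests 4 mm above the bench; rim 5 mm wide, its top 14 mm above the bench; inside the rim 84 x 48 mm, outside 94 x 58 mm. A 44 mm gap in the middle of both long rims leaves room for fingers. The short nest.
- glue_cup: Fixed round grey plastic cup on a flange 68 mm in diameter and 4 mm thick; cup 42 mm inside, 52 mm outside diameter, rim 29 mm above the bench, inner floor 4 mm above the bench. Origin at the centre of its underside on the bench, z up.
- tape_clear: Bystander: roll of clear tape lying flat, 114 mm in diameter, 48 mm high, loose. Origin at the centre of its underside. Leave it alone.
- tape_measure: Bystander: yellow tape measure standing up, 42 x 76 x 67 mm (x, y, z), loose. Origin at the centre of its underside. Leave it alone. It is the one just left of the tools; another lies far off at the back left of the bench.
There are look-alikes about, which are no part of the job. There is more than one size of the box_cutter; the one meant has the size given above.

How it is judged:
By the outcome, as a careful person would: the job done as asked, in the order asked, and still so for the second after the job is handed in, with the robot touching nothing.
It also fails if it takes over 112 s, if anything falls off the work surface, if the arm or the gripper's body presses on something with over 40 N, if the wrist force passes 120 N, or if a joint passes its speed limit or range.

## Robot

A 7-joint arm with a two-finger parallel gripper is mounted at the origin on a cart in front of the work surface, level with it; the furniture and walls round the work are solid. World frame = base frame: x ahead of the robot, y to its left, z up, the work surface at z = 0. Lengths are in mm, angles in rad, forces in N, time in s.
With the tool pointing down it reaches from about 400 to 900 mm from the base axis. Payload 5.5 kg.
Tool frame: the origin (TCP) lies on the centre line of the jaws, within the pads' length; the fingertips stand 25 mm ahead of it and the grasp point (between the pads) lies 6 mm ahead of it; z points along the fingers, y is the line along which they close (so a half turn about z gives the same grasp; the last joint's range is limited). The gripper opens to 85 mm and grips with 20 to 120 N. Pads are 22 mm wide; open, the fingers measure 114 mm over their backs; the gripper's body (76 mm by 85 mm) begins 54 mm behind the grasp point. The pads swing forward as they close: fully open they stand 13 mm farther back than shut.
Start: joints at [1.517, 0.501, -0.427, 1.55, 0.221, 1.138, -0.21], TCP at [202.525, -617.643, 256.31] pointing down, gripper open.
Joint ranges: [-2.88, 2.88], [-0.31, 2.03], [-1.54, 1.56], [0.2, 2.42], [-1.41, 4.55], [0.19, 2.02], [-2.57, 2.57]. Speed limits (rad/s): [2.57, 2.57, 3.14, 3.14, 3.14, 3.14, 3.14].

## Interface

Orientations are given as a rotation vector (axis times angle).
In Python, from cell import status, cams, job, finder gives the robot as it stands.
- The arm moves only by the tool carry_out, never from a script. Its argument "rows" is a list of rows, each a list of 7 numbers: the shift along the world's x, y, z normalised to -1 to 1, where 1 is 0.075 m, then the turn, a rotation vector about the world's x, y, z normalised to -1 to 1, where 1 is pi/4 rad, then the opening, from -1 (shut) to 1 (fully open). A call has 1 to 20 rows; each row shifts and turns the commanded pose from where the row before left it; what a row does not reach is not made up. A row lasts 1/12 s, in which the tool goes at most 41.7 mm and 7.16 degrees, less where a joint would pass 70% of its speed; a pose out of reach is approached as far as the arm can. A call with a number of a shift or a turn outside -1 to 1 is refused whole. A call with a gripper value outside its range is refused whole. The fingers move at their own pace and stop on an object; the grip force is fixed at half the most. Time passes only in rows, so rows that do not move let the fingers close. It gives the time, the measured TCP pose, the force, the opening and the grip force at its end, in the units of the state.
- status.get_obs(): the state, without advancing time (a new reading comes with each control period).
- cams.grab_frame(name): name is "side" or "top" or "wrist"; returns a dict with "frame" (480x640x3 uint8, red, green, blue), "range_z" (480x640 float32, mm along the optical axis (not along the pixel's ray), 0 where there is no reading), "mtx" (3x3 intrinsics, pixels), "cam_to_world" (4x4, takes a point from camera to world coordinates). Camera axes: x right, y down, z forward; pixel columns grow to the right and rows downward; lengths in mm; the calibration is good to about 2 mm. A picture is of the moment at which its call begins.
- job.sign_off(): hands the job in; it is judged then, once.
Trained networks look in the newest picture that a camera, given by its name, has taken for a name from the list of things; names that differ only in an ending like _2 or _b are one class to them, and where a whole thing is asked for, a point or a joint stands for the part that bears it (a point fixed in the world has none). Each returns a list of dicts, best first, with "score" (0 to 1); they miss things now and then, are a little off and sometimes report something else, mostly with a low value. They report only what shows in the picture. A call takes as long as a camera call. They do not tell look-alikes from the thing itself.
- finder.spot_in(thing, camera): "box" ([centre column, centre row, width, height] as shares, 0 to 1, of the picture: columns of its width, rows of its height, round what is visible of it).
- finder.cut_out(thing, camera): "region" (480x640 bool, what is visible of it) and "box" ([centre column, centre row, width, height] as shares, 0 to 1, of the picture: columns of its width, rows of its height, round what is visible of it).
The state is a dict: "time_s": time; "joint_positions": joint angles; "qvel": joint speeds; "joint_efforts": joint torques, N m; "tool_pos": TCP position; "ee_rot": TCP orientation; "ft_force": force on the tool from outside, world axes, zero at the start; "ft_torque": the same for the moment, N m; "gripper_width": opening from 0.0 (shut) to 1.0 (fully open); "grasp_force": force on a finger pad.
Only numpy, scipy, OpenCV 4.12 (cv2) and the standard library are available. Lean on these libraries where they do the work, as an engineer would, in place of code of your own. Each camera call takes 0.05 s, during which the arm holds its last target. There are 200 camera calls.

## Working session

There is one attempt and no reset: what is moved stays moved. The work goes in short steps, Python scripts to look and compute and a tool call to move; the robot and the scene stay as the last step left them, time stands still between calls to the robot, and variables do not carry over. Pictures are saved under pics/ and viewed, at most 15 in all, crops included, and the job is handed in when it is done.

Besides the shell and the picture viewer there is one more tool, called after ">>>" by a JSON object that holds its "method" and its "body". carry_out: Moves the arm, as the interface text tells. Its arguments: {"type":"object","properties":{"rows":{"type":"array","items":{"type":"array","items":{"type":"number","minimum":-1,"maximum":1}}}},"required":["rows"]}

```bash
mkdir -p pics; ls
cat > h.py <<'E'
import numpy as np, cv2
from cell import status, cams, job, finder
def grab(n, save=None):
    f=cams.grab_frame(n)
    if save: cv2.imwrite(f'pics/{save}.png', f['frame'][:,:,::-1])
    return f
def cloud(f):
    K=f['mtx'];T=f['cam_to_world'];z=f['range_z']
    v,u=np.mgrid[:480,:640]
    p=np.stack([(u-K[0,2])/K[0,0]*z,(v-K[1,2])/K[1,1]*z,z],-1)
    return p@T[:3,:3].T+T[:3,3]
E
python3 - <<'E'
from h import *
o=status.get_obs();print({k:np.round(v,3) for k,v in o.items()})
for c in ['top','side','wrist']:
    f=grab(c,c+'0');print(c,np.round(f['cam_to_world'],2).tolist(),np.round(f['mtx'],1).tolist())
    P=cloud(f)
    for t in ['stapler','box_cutter','battery_pack','glue_stick','stapler_nest','cutter_nest','battery_nest','glue_cup','tape_clear','tape_measure']:
        for r in finder.cut_out(t,c)[:4]:
            m=r['region']&(f['range_z']>0)
            if m.sum()<10: continue
            q=P[m]; 
            print(c,t,round(r['score'],2),(np.array(r['box'])*[640,480,640,480]).round().astype(int).tolist(),np.median(q,0).round(),np.percentile(q[:,2],[5,95]).round())
E
```

```text
pics
{'time_s': np.float64(0.0), 'joint_positions': array([ 1.517,  0.502, -0.427,  1.551,  0.221,  1.138, -0.21 ]), 'qvel': array([-0.   , -0.002, -0.   ,  0.001,  0.   ,  0.   ,  0.001]), 'joint_efforts': array([-1.0000e-03, -5.6952e+01, -5.8170e+00, -2.8095e+01,  1.1000e-02,
        1.2000e-02,  0.0000e+00]), 'tool_pos': array([ 202.239, -617.06 ,  255.264]), 'ee_rot': array([-3.1  , -0.495,  0.   ]), 'ft_force': array([ 0.436, -0.177,  0.616]), 'ft_torque': array([-0.018, -0.036, -0.035]), 'grasp_force': np.float64(0.0), 'gripper_width': np.float64(1.001)}
top [[0.0, -0.98, 0.19, 304.08], [-1.0, -0.0, 0.0, 26.61], [-0.0, -0.19, -0.98, 1214.6], [0.0, 0.0, 0.0, 1.0]] [[493.3, 0.0, 318.5], [0.0, 493.3, 238.4], [0.0, 0.0, 1.0]]
top stapler 0.56 [212, 260, 20, 61] [471. 286.  44.] [ 7. 50.]
top box_cutter 0.65 [450, 271, 15, 60] [ 454. -291.   13.] [ 4. 18.]
top box_cutter 0.56 [493, 287, 43, 9] [ 425. -393.   10.] [ 3. 14.]
top battery_pack 0.66 [286, 281, 34, 32] [431. 101.  21.] [14. 25.]
top glue_stick 0.42 [378, 281, 16, 19] [ 431. -108.   86.] [-1. 91.]
top stapler_nest 0.71 [36
[... 854 characters left out ...]
63, 257, 16, 40] [ 436. -119.   53.] [ 6. 89.]
side stapler_nest 0.59 [348, 257, 71, 19] [626. -80.   6.] [ 2. 15.]
side cutter_nest 0.76 [342, 226, 69, 15] [616.  77.   6.] [ 2. 15.]
side battery_nest 0.63 [352, 192, 37, 14] [659. 251.   6.] [ 2. 15.]
side glue_cup 0.69 [366, 303, 31, 24] [ 662. -249.   13.] [ 2. 30.]
side tape_clear 0.9 [358, 371, 63, 68] [ 623. -455.   42.] [ 4. 49.]
side tape_clear 0.16 [347, 256, 71, 17] [627. -79.   6.] [ 3. 15.]
side tape_measure 0.52 [295, 158, 15, 26] [492. 419.  47.] [ 4. 65.]
wrist [[0.31, -0.9, -0.31, 283.1], [-0.95, -0.29, -0.1, -590.99], [0.0, 0.33, -0.94, 373.8], [0.0, 0.0, 0.0, 1.0]] [[377.6, 0.0, 324.3], [0.0, 377.6, 244.5], [0.0, 0.0, 1.0]]
```

View pics/top0.png

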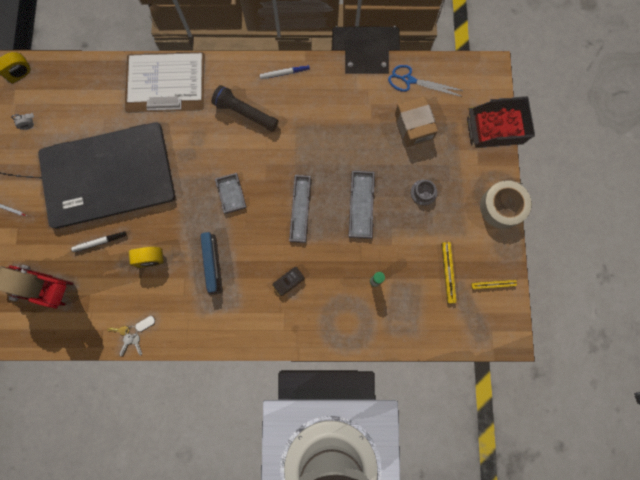

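View pics/side0.png

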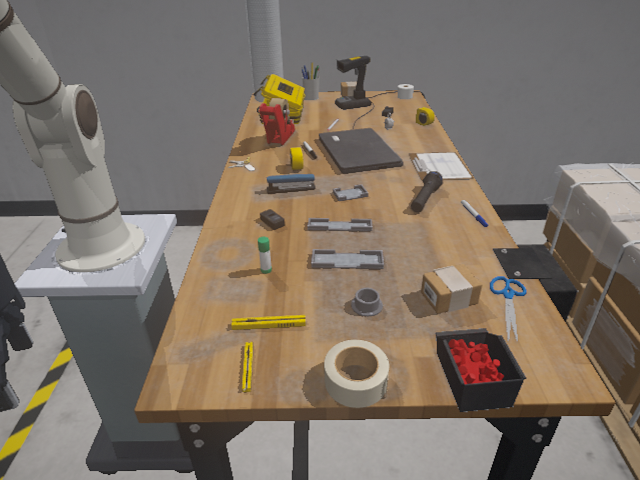

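The box cutter at top-image (450,271) is the long one, about 150 mm; the one at (493,287) is only about 107 mm, so it's the look-alike. The stapler is at (211,262), the battery at (288,281) and the glue stick at (379,279). The nests are at (231,195), (300,208) and (362,205), with the cup at (425,192).

```bash
cat >> h.py <<'E'
G={'stapler':(475,285,15,60,90),'box_cutter':(455,-293,6,25,95),'battery_pack':(433,98,8,30,60),'glue_stick':(434,-115,40,95,40),
'stapler_nest':(627,-80,8,20,110),'cutter_nest':(617,77,8,20,110),'battery_nest':(657,252,8,20,70),'glue_cup':(660,-243,15,40,50)}
def fit(cams_, names=G):
    for c in cams_:
        f=grab(c); P=cloud(f)
        for t in names:
            x,y,lo,hi,r=G[t]
            m=(f['range_z']>0)&(np.hypot(P[...,0]-x,P[...,1]-y)<r)&(P[...,2]>lo)&(P[...,2]<hi)
            m=cv2.morphologyEx(m.astype(np.uint8),cv2.MORPH_OPEN,np.ones((2,2),np.uint8))>0
            q=P[m]
            if len(q)<15: continue
            (a,b),(w,h),an=cv2.minAreaRect(q[:,:2].astype(np.float32))
            if w<h: w,h,an=h,w,an+90
            an=(an+90)%180-90
            print(c,t,len(q),'c',round(a,1),round(b,1),'size',round(w),round(h),'ang',round(an,1),'z95',np.percentile(q[:,2],95).round(1))
E
python3 -c "
from h import *
fit(['top','side'])"
```

```text
top stapler 670 c 388.2 199.3 size 369 108 ang 47.7 z95 50.6
top box_cutter 563 c 456.9 -333.0 size 150 106 ang 4.6 z95 17.9
top battery_pack 487 c 378.6 63.0 size 163 76 ang 36.0 z95 25.9
top glue_stick 132 c 432.1 -118.0 size 40 23 ang -82.9 z95 92.1
top stapler_nest 275 c 505.7 -57.5 size 429 81 ang -12.0 z95 17.6
top cutter_nest 226 c 501.1 67.1 size 398 60 ang 3.0 z95 17.3
top battery_nest 165 c 492.0 166.3 size 463 73 ang 27.6 z95 17.2
top glue_cup 177 c 657.8 -242.9 size 57 49 ang 85.7 z95 32.9
side stapler 488 c 482.5 -306.4 size 1362 150 ang -89.5 z95 48.5
side box_cutter 775 c 473.4 -631.0 size 719 149 ang -87.5 z95 15.7
side battery_pack 288 c 514.1 -425.0 size 1126 63 ang -81.8 z95 23.9
side glue_stick 247 c 485.4 -484.3 size 1017 26 ang -82.6 z95 90.1
side stapler_nest 334 c 585.7 -507.6 size 958 172 ang 83.8 z95 15.1
side cutter_nest 231 c 563.5 -433.4 size 1100 171 ang 83.5 z95 14.8
side battery_nest 110 c 639.6 -349.9 size 1279 103 ang 87.8 z95 15.7
side glue_cup 310 c 605.0 -588.9 size 799 50 ang 80.4 z95 30.1
```

```bash
sed -i "s/    m=cv2.morphologyEx.*/    m\&=cv2.morphologyEx(m.astype(np.uint8),cv2.MORPH_CLOSE,np.ones((3,3)))>0; n,L,S,_=cv2.connectedComponentsWithStats(cv2.dilate(m.astype(np.uint8),np.ones((5,5)))); m\&=(L==(1+S[1:,4].argmax() if n>1 else 0))/" h.py
python3 -c "
from h import *
fit(['top','side'])"
```

```text
top stapler 682 c 475.1 292.6 size 147 27 ang 9.0 z95 50.1
top box_cutter 524 c 455.8 -290.9 size 177 63 ang -2.0 z95 17.7
top battery_pack 490 c 431.4 102.7 size 76 39 ang -52.7 z95 25.2
top glue_stick 131 c 432.4 -110.0 size 25 25 ang -2.2 z95 92.4
top stapler_nest 391 c 626.4 -82.0 size 173 63 ang -3.3 z95 18.1
top cutter_nest 318 c 615.9 77.7 size 173 45 ang -4.0 z95 17.7
top battery_nest 226 c 651.4 251.1 size 111 59 ang 15.1 z95 17.2
top glue_cup 174 c 659.5 -238.4 size 50 50 ang -15.6 z95 33.1
side stapler 498 c 477.7 288.9 size 145 31 ang 8.8 z95 48.9
side box_cutter 687 c 456.1 -291.5 size 149 26 ang 2.3 z95 15.9
side battery_pack 288 c 435.2 100.1 size 78 41 ang -52.9 z95 24.0
side glue_stick 250 c 435.3 -111.9 size 28 26 ang -78.3 z95 90.0
side stapler_nest 179 c 684.3 -83.5 size 63 61 ang 0.7 z95 16.0
side cutter_nest 129 c 560.5 78.7 size 57 44 ang -2.3 z95 16.2
side battery_nest 61 c 625.2 241.1 size 63 26 ang -73.8 z95 16.3
side glue_cup 325 c 660.9 -240.4 size 51 51 ang 87.2 z95 30.8
```

>>> {"method": "carry_out", "body": {"rows": [[0.33,0.4,0,0,0,-0.015,1],[0.33,0.4,0,0,0,-0.015,1],[0.33,0.4,0,0,0,-0.015,1],[0.33,0.4,0,0,0,-0.015,1],[0.33,0.4,0,0,0,-0.015,1],[0.33,0.4,0,0,0,-0.015,1],[0.33,0.4,0,0,0,-0.015,1],[0.33,0.4,0,0,0,-0.015,1],[0.33,0.4,0,0,0,-0.015,1],[0.33,0.4,0,0,0,-0.015,1],[0.33,0.4,0,0,0,-0.015,1],[0.33,0.4,0,0,0,-0.015,1],[0.33,0.4,0,0,0,-0.015,1],[0.33,0.4,0,0,0,-0.01,1],[0,0,0,0,0,0,1],[0,0,0,0,0,0,1]]}}

```text
time_s: 3.18
tool_pos: [550.8, -193.9, 256.5]
ee_rot: [-3.13, -0.255, -0.002]
ft_force: [-0.7, 0.1, 0.6]
gripper_width: 1.002
grasp_force: 0.0
```

```bash
cat >> h.py <<'E'
from scipy.spatial.transform import Rotation as Ro
def st():
    o=status.get_obs();R=Ro.from_rotvec(o['ee_rot']).as_matrix()
    print('t',round(o['time_s'],2),'tcp',o['tool_pos'].round(1),'yang',round(np.degrees(np.arctan2(R[1,1],R[0,1]))%180,1),'z',R[:,2].round(3),'q',o['joint_positions'].round(2),'F',o['ft_force'].round(1),'w',round(float(o['gripper_width']),3),'g',round(float(o['grasp_force']),1))
E
python3 -c "
from h import *
st();fit(['wrist']);grab('wrist','w1')"
```

```text
t 3.18 tcp [ 550.8 -193.9  256.5] yang 99.3 z [ 0.001  0.001 -1.   ] q [ 0.76  0.41 -0.6   1.72  0.25  1.09 -1.33] F [-0.7  0.1  0.6] w 1.002 g 0.0
wrist box_cutter 2356 c 455.2 -291.4 size 150 21 ang 3.0 z95 14.8
wrist battery_pack 2447 c 432.7 100.7 size 74 38 ang -52.4 z95 22.4
wrist glue_stick 758 c 437.9 -113.5 size 26 16 ang 57.3 z95 88.6
wrist stapler_nest 1069 c 569.2 -76.7 size 58 56 ang 86.7 z95 14.9
wrist cutter_nest 1290 c 558.2 79.3 size 56 43 ang -3.9 z95 14.8
wrist glue_cup 1329 c 659.9 -238.5 size 51 51 ang -79.9 z95 30.0
```

>>> {"method": "carry_out", "body": {"rows": [[0,0.5,0,0,0,0,1],[0,0.5,0,0,0,0,1],[0,0.5,0,0,0,0,1],[0,0.5,0,0,0,0,1],[0,0.5,0,0,0,0,1],[0,0.5,0,0,0,0,1],[0,0.5,0,0,0,0,1],[0,0.5,0,0,0,0,1],[0,0.5,0,0,0,0,1],[0,0.5,0,0,0,0,1],[0,0,0,0,0,0,1],[0,0,0,0,0,0,1]]}}

```text
time_s: 4.28
tool_pos: [548.6, 178.6, 256.4]
ee_rot: [-3.131, -0.249, -0.0]
ft_force: [-0.4, -0.7, -0.9]
gripper_width: 1.004
grasp_force: 0.0
```

```bash
sed -i "s/; n,L,S,_=/\n            n,L,S,_=/; s/; m&=(L==/\n            if 'nest' not in t: m\&=(L==/" h.py
python3 -c "
from h import *
st();fit(['wrist','top']);grab('wrist','w2')"
```

```text
t 4.28 tcp [548.6 178.6 256.4] yang 99.1 z [ 0.  0. -1.] q [ 0.19  0.42 -0.71  1.73  0.31  1.1  -2.03] F [-0.4 -0.7 -0.9] w 1.004 g 0.0
wrist stapler 3945 c 478.6 293.4 size 140 26 ang 9.0 z95 48.0
wrist battery_pack 2481 c 431.7 103.1 size 76 39 ang -52.3 z95 22.5
wrist glue_stick 1669 c 434.0 -109.5 size 27 26 ang 78.6 z95 89.1
wrist stapler_nest 1928 c 627.6 -79.2 size 172 60 ang -3.0 z95 14.9
wrist cutter_nest 2115 c 616.1 76.0 size 172 42 ang -3.9 z95 14.9
wrist battery_nest 1533 c 655.6 252.8 size 94 58 ang 16.3 z95 14.9
top stapler 682 c 475.3 292.1 size 146 27 ang 9.6 z95 50.5
top box_cutter 519 c 458.6 -296.2 size 155 50 ang 10.8 z95 17.9
top glue_stick 132 c 432.4 -110.0 size 25 25 ang -0.5 z95 92.2
top stapler_nest 406 c 627.2 -62.2 size 191 146 ang -25.1 z95 17.7
top cutter_nest 151 c 664.1 60.8 size 106 87 ang -38.0 z95 18.2
top glue_cup 175 c 659.4 -238.2 size 51 50 ang -5.8 z95 32.8
```

View pics/w2.png

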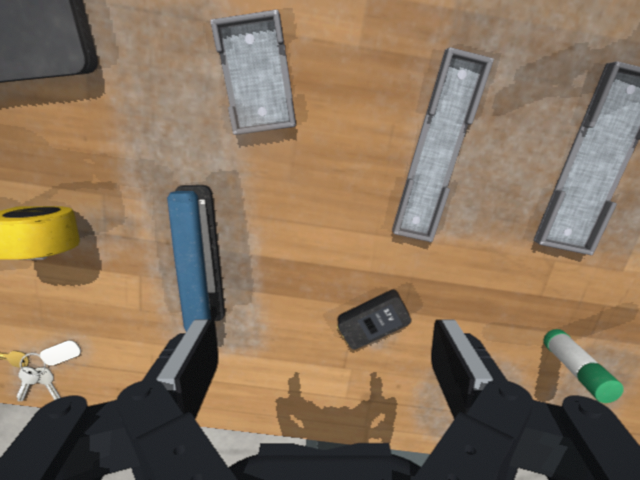

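Seen in the wrist picture: stapler at (195,255), battery at (374,320), nests at (255,70), (445,145) and (590,160), and glue stick at (585,365). They match the fitted poses. Now approaching the stapler.

>>> {"method": "carry_out", "body": {"rows": [[-0.16,0.252,-0.3,0,0,0,1],[-0.16,0.252,-0.3,0,0,0,1],[-0.16,0.252,-0.3,0,0,0,1],[-0.16,0.252,-0.3,0,0,0,1],[-0.16,0.252,-0.3,0,0,0,1],[-0.16,0.252,-0.3,0,0,0,1],[0,0,0,0,0,0,1],[0,0,0,0,0,0,1]]}}

```text
time_s: 5.1
tool_pos: [476.2, 289.3, 120.0]
ee_rot: [3.13, 0.244, -0.004]
ft_force: [-0.0, 0.2, 0.0]
gripper_width: 1.002
grasp_force: 0.0
```

```bash
python3 -c "
from h import *
st();fit(['wrist'],['stapler']);grab('wrist','w3')"
```

```text
t 5.1 tcp [476.2 289.3 120. ] yang 98.9 z [-0.003 -0.002 -1.   ] q [-0.09  0.57 -0.65  1.88  0.45  0.84 -2.39] F [-0.   0.2  0. ] w 1.002 g 0.0
wrist stapler 11149 c 475.2 293.3 size 147 26 ang 9.4 z95 48.2
```

View pics/w3.png

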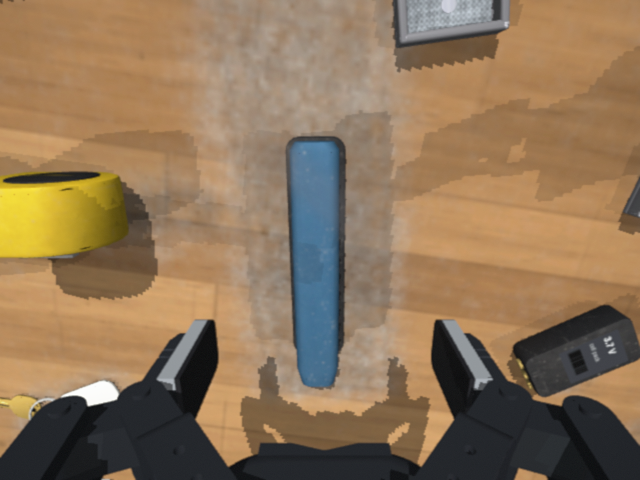

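Stapler is at (317,260) between the open fingers, nudged 4 mm. Descending and gripping.

>>> {"method": "carry_out", "body": {"rows": [[-0.01,0.05,-0.3,0,0,0,1],[0,0,-0.3,0,0,0,1],[0,0,-0.25,0,0,0,1],[0,0,-0.175,0,0,0,1],[0,0,0,0,0,0,1],[0,0,0,0,0,0,-1],[0,0,0,0,0,0,-1],[0,0,0,0,0,0,-1],[0,0,0,0,0,0,-1],[0,0,0,0,0,0,-1],[0,0,0,0,0,0,-1],[0,0,0,0,0,0,-1],[0,0,0,0,0,0,-1],[0,0,0,0,0,0,-1]]}}

```text
time_s: 6.37
tool_pos: [476.9, 294.6, 45.5]
ee_rot: [3.132, 0.245, 0.002]
ft_force: [-0.8, -1.2, 5.8]
gripper_width: 0.286
grasp_force: 58.6
```

```bash
python3 -c "
from h import *
st()"
```

```text
t 6.37 tcp [476.9 294.6  45.5] yang 98.9 z [ 0.002 -0.    -1.   ] q [-0.16  0.68 -0.57  1.91  0.55  0.71 -2.47] F [-0.8 -1.2  5.8] w 0.286 g 58.6
```

>>> {"method": "carry_out", "body": {"rows": [[0,0,0.3,0,0,0,-1],[0,0,0.4,0,0,0,-1],[0,0,0.3,0,0,0,-1],[0.2,-0.5,0,0,0,-0.0267,-1],[0.2,-0.5,0,0,0,-0.0267,-1],[0.2,-0.5,0,0,0,-0.0267,-1],[0.2,-0.5,0,0,0,-0.0267,-1],[0.2,-0.5,0,0,0,-0.0267,-1],[0.2,-0.5,0,0,0,-0.0267,-1],[0.2,-0.5,0,0,0,-0.0267,-1],[0.2,-0.5,0,0,0,-0.0267,-1],[0.2,-0.5,0,0,0,-0.0267,-1],[0.2,-0.48,0,0,0,-0.0267,-1],[0,0,0,0,0,0,-1],[0,0,0,0,0,0,-1]]}}

```text
time_s: 7.62
tool_pos: [626.4, -83.6, 118.9]
ee_rot: [3.139, -0.095, -0.001]
ft_force: [-0.9, 2.5, -2.0]
gripper_width: 0.287
grasp_force: 59.8
```

```bash
cat >> h.py <<'E'
def held(lo=60,hi=140,r=90,c='wrist',save=None):
    f=grab(c,save);P=cloud(f);t=status.get_obs()['tool_pos']
    m=(f['range_z']>0)&(np.hypot(P[...,0]-t[0],P[...,1]-t[1])<r)&(P[...,2]>lo)&(P[...,2]<hi)
    return f,P,m
E
python3 -c "
from h import *
st();fit(['wrist'],['stapler_nest'])
f,P,m=held(save='w4')
hsv=cv2.cvtColor(f['frame'],cv2.COLOR_RGB2HSV);b=m&(abs(hsv[...,0].astype(int)-105)<15)&(hsv[...,1]>90)
q=P[b];print(len(q),cv2.minAreaRect(q[:,:2].astype(np.float32)),np.percentile(q[:,2],[5,50,95]))
"
```

```text
t 7.62 tcp [626.4 -83.6 118.9] yang 86.5 z [-0.    -0.002 -1.   ] q [ 0.48  0.65 -0.54  1.7   0.41  0.91 -1.86] F [-0.9  2.5 -2. ] w 0.287 g 59.8
wrist stapler_nest 2199 c 649.2 -80.6 size 128 58 ang -3.3 z95 14.8
20128 ((633.1355590820312, -79.45963287353516), (30.688962936401367, 128.55821228027344), 88.75946044921875) [114.10996913 118.40296048 121.36000225]
```

View pics/w4.png

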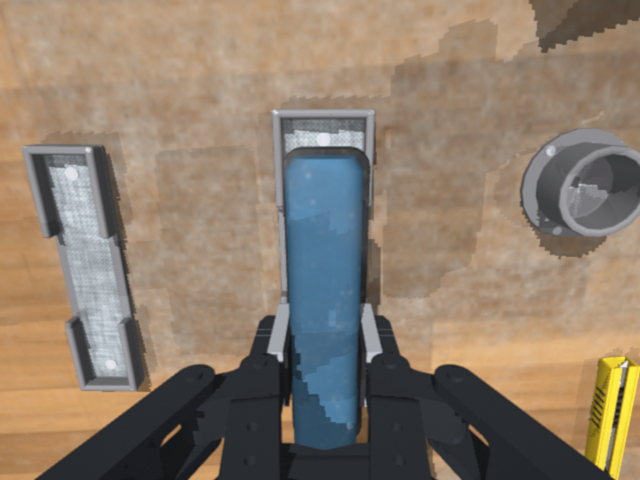

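```bash
python3 -c "
from h import *
f,P,m=held(lo=60)
hsv=cv2.cvtColor(f['frame'],cv2.COLOR_RGB2HSV);b=m&(abs(hsv[...,0].astype(int)-105)<15)&(hsv[...,1]>90)
q=P[b];A=np.c_[q[:,:2]-[626,-83],np.ones(len(q))]
for i in range(5):
    s,_,_,_=np.linalg.lstsq(A,q[:,2],rcond=None);k=abs(A@s-q[:,2])<(5-i); A=A[k];q=q[k]
print('plane',s,len(q))
for lo in range(580,700,10):
    k=(q[:,0]>lo)&(q[:,0]<lo+10)
    if k.sum()>50: print(lo+5,np.percentile(q[k,1],[1,99]).round(1),q[k,2].mean().round(1))
print(q[:,0].max())
"
```

```text
plane [-5.96354562e-02 -1.83685233e-02  1.20004769e+02] 13978
585 [-85.9 -66.7] 121.7
595 [-85.9 -66.7] 121.5
605 [-87.2 -66.9] 121.0
615 [-87.8 -66.6] 120.6
625 [-88.8 -67.3] 120.1
635 [-89.4 -67.1] 119.7
645 [-90.1 -67.7] 119.1
655 [-90.2 -68.2] 118.4
665 [-90.8 -69. ] 117.8
675 [-91.  -69.6] 117.1
685 [-91.5 -70.3] 116.4
695 [-91.2 -71.2] 115.7
697.0805601465704
```

The stapler is over its nest with its far end tilted about 3.4° down. I'll level it with a small tool pitch, shift +3.5 mm in x and lower it.

>>> {"method": "carry_out", "body": {"rows": [[0.047,-0.007,-0.2,0,-0.076,0,-1],[0,0,-0.3,0,0,0,-1],[0,0,-0.2,0,0,0,-1],[0,0,-0.1,0,0,0,-1],[0,0,-0.05,0,0,0,-1],[0,0,0,0,0,0,-1],[0,0,0,0,0,0,-1]]}}

```text
time_s: 8.35
tool_pos: [630.4, -78.9, 56.1]
ee_rot: [-3.137, 0.084, -0.095]
ft_force: [0.3, 0.8, -1.5]
gripper_width: 0.282
grasp_force: 59.8
```

```bash
python3 -c "
from h import *
st();grab('wrist','w5')
"
```

```text
t 8.35 tcp [630.4 -78.9  56.1] yang 87.0 z [ 0.06   0.    -0.998] q [ 0.45  0.72 -0.5   1.76  0.48  0.72 -1.92] F [ 0.3  0.8 -1.5] w 0.282 g 59.8
```

View pics/w5.png

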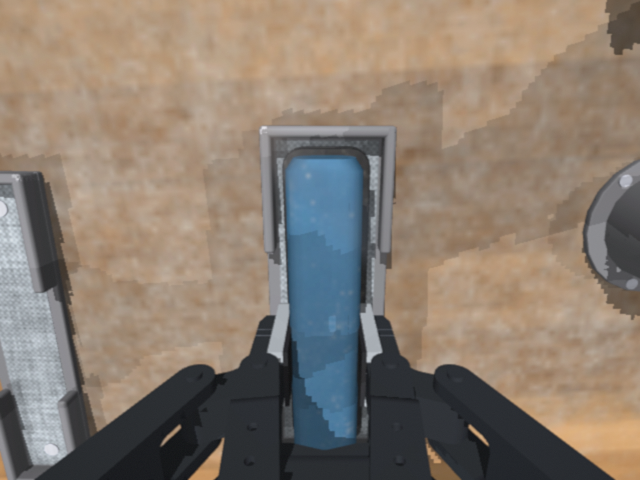

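Stapler end is at (325,155), centred inside the nest rim (262–395). Lowering the last few millimetres.

>>> {"method": "carry_out", "body": {"rows": [[0,0,-0.03,0,0,0,-1],[0,0,-0.03,0,0,0,-1],[0,0,-0.02,0,0,0,-1],[0,0,0,0,0,0,-1],[0,0,0,0,0,0,-1]]}}

```text
time_s: 8.82
tool_pos: [631.9, -79.6, 51.4]
ee_rot: [-3.137, 0.085, -0.1]
ft_force: [1.6, -0.4, 5.3]
gripper_width: 0.284
grasp_force: 60.6
```

>>> {"method": "carry_out", "body": {"rows": [[0,0,-0.01,0,0,0,-1],[0,0,0,0,0,0,-1],[0,0,0,0,0,0,0.2],[0,0,0,0,0,0,0.2],[0,0,0,0,0,0,0.2],[0,0,0,0,0,0,0.2],[0,0,0,0,0,0,0.2],[0,0,0.1,0,0,0,0.2],[0,0,0.4,0,0,0,1],[0,0,0.5,0,0,0,1],[0,0,0.5,0,0.076,0,1],[0,0,0.5,0,0,0,1],[0,0,0,0,0,0,1],[0,0,0,0,0,0,1]]}}

```text
time_s: 9.98
tool_pos: [631.9, -79.4, 202.6]
ee_rot: [3.14, -0.085, 0.01]
ft_force: [0.7, 0.1, -1.0]
gripper_width: 1.004
grasp_force: 0.0
```

```bash
python3 -c "
from h import *
st();f=grab('wrist','w6');P=cloud(f)
hsv=cv2.cvtColor(f['frame'],cv2.COLOR_RGB2HSV);b=(f['range_z']>0)&(abs(hsv[...,0].astype(int)-105)<15)&(hsv[...,1]>90)&(P[...,2]>35)&(P[...,2]<60)
q=P[b];print(cv2.minAreaRect(q[:,:2].astype(np.float32)))
for lo in range(540,700,20):
    k=(q[:,0]>lo)&(q[:,0]<lo+20)
    if k.sum()>50: print(lo+10,np.percentile(q[k,1],[1,99]).round(1),np.median(q[k,2]).round(1))
fit(['wrist'],['stapler_nest','cutter_nest'])
"
```

```text
t 9.98 tcp [631.9 -79.4 202.6] yang 86.9 z [ 0.006 -0.001 -1.   ] q [ 0.51  0.56 -0.59  1.64  0.35  1.04 -1.81] F [ 0.7  0.1 -1. ] w 1.004 g 0.0
((631.5775756835938, -79.96039581298828), (25.77830696105957, 145.7915802001953), 87.67262268066406)
570 [-88.9 -65.5] 51.6
590 [-90.4 -65.5] 51.5
610 [-91.3 -66.5] 50.9
630 [-91.5 -67.4] 50.3
650 [-92.1 -68.1] 49.5
670 [-94.4 -69.6] 48.1
690 [-95.2 -70.2] 46.5
wrist stapler_nest 3747 c 627.1 -79.7 size 172 58 ang -3.1 z95 14.7
wrist cutter_nest 2638 c 615.7 75.4 size 173 42 ang -3.9 z95 14.7
```

View pics/w6.png

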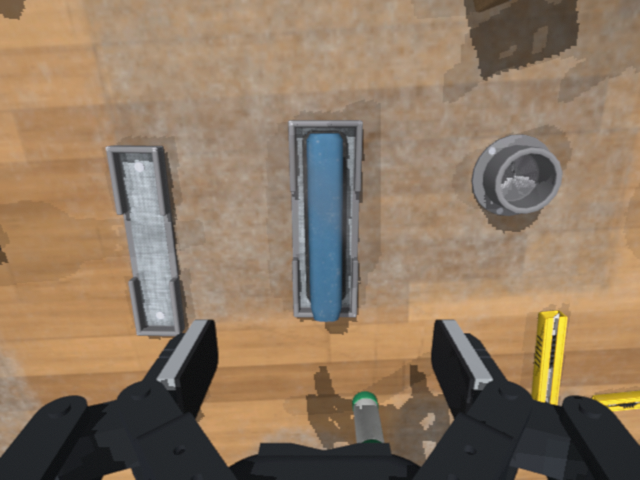

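Stapler at (326,225) lies inside its rim (289–362). Next the box cutter.

>>> {"method": "carry_out", "body": {"rows": [[-0.294,-0.353,-0.155,0,0,0.017,1],[-0.294,-0.353,-0.155,0,0,0.017,1],[-0.294,-0.353,-0.155,0,0,0.017,1],[-0.294,-0.353,-0.155,0,0,0.017,1],[-0.294,-0.353,-0.155,0,0,0.017,1],[-0.294,-0.353,-0.155,0,0,0.017,1],[-0.294,-0.353,-0.155,0,0,0.017,1],[-0.294,-0.353,-0.155,0,0,0.017,1],[0,0,0,0,0,0,1],[0,0,0,0,0,0,1]]}}

```text
time_s: 10.92
tool_pos: [449.3, -292.8, 103.4]
ee_rot: [-3.138, -0.074, 0.008]
ft_force: [0.8, 0.3, 1.4]
gripper_width: 0.998
grasp_force: 0.0
```

```bash
python3 -c "
from h import *
st();fit(['wrist'],['box_cutter','glue_cup']);grab('wrist','w7')
"
```

```text
t 10.92 tcp [ 449.3 -292.8  103.4] yang 92.7 z [-0.005  0.002 -1.   ] q [ 0.97  0.54 -0.55  1.94  0.4   0.77 -1.34] F [0.8 0.3 1.4] w 0.998 g 0.0
wrist box_cutter 7427 c 454.6 -291.4 size 150 21 ang 3.0 z95 14.6
```

View pics/w7.png

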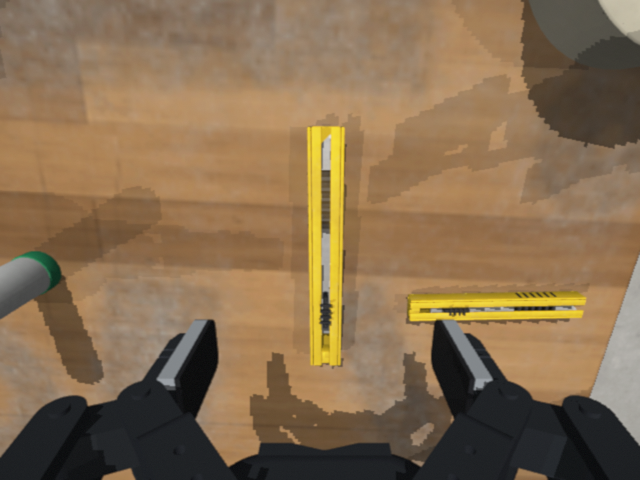

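Long cutter spans (327,127)–(327,365). The small look-alike at (497,307) is close to the right finger, so I'll half-close before descending.

>>> {"method": "carry_out", "body": {"rows": [[0.1,0.015,0,0,0,0,-0.2],[0,0,-0.2,0,0,0,-0.2],[0,0,-0.3,0,0,0,-0.2],[0,0,-0.3,0,0,0,-0.2],[0,0,-0.15,0,0,0,-0.2],[0,0,0,0,0,0,-0.2],[0,0,0,0,0,0,-0.2]]}}

```text
time_s: 11.6
tool_pos: [461.7, -288.9, 34.6]
ee_rot: [-3.139, -0.086, 0.0]
ft_force: [-0.2, 0.2, 0.9]
gripper_width: 0.401
grasp_force: 0.0
```

```bash
python3 -c "
from h import *
st();fit(['wrist'],['box_cutter'])"
```

```text
t 11.6 tcp [ 461.7 -288.9   34.6] yang 93.2 z [-0.     0.001 -1.   ] q [ 0.89  0.66 -0.48  1.95  0.49  0.65 -1.41] F [-0.2  0.2  0.9] w 0.401 g 0.0
wrist box_cutter 12510 c 459.3 -291.1 size 141 21 ang 3.1 z95 14.5
```

>>> {"method": "carry_out", "body": {"rows": [[-0.055,-0.028,-0.05,0,0,0,-0.2],[0,0,-0.025,0,0,0,-0.2],[0,0,0,0,0,0,-0.2],[0,0,0,0,0,0,-1],[0,0,0,0,0,0,-1],[0,0,0,0,0,0,-1],[0,0,0,0,0,0,-1],[0,0,0,0,0,0,-1],[0,0,0,0,0,0,-1]]}}

```text
time_s: 12.4
tool_pos: [457.0, -292.7, 29.8]
ee_rot: [3.14, 0.083, 0.001]
ft_force: [-1.4, 0.5, 5.4]
gripper_width: 0.213
grasp_force: 59.4
```

>>> {"method": "carry_out", "body": {"rows": [[0,0,0.3,0,0,0,-1],[0,0,0.45,0,0,0,-1],[0,0,0.45,0,0,0,-1],[0,0,0.4,0,0,0,-1],[0.195,0.447,0,0,0,-0.0144,-1],[0.195,0.447,0,0,0,-0.0144,-1],[0.195,0.447,0,0,0,-0.0144,-1],[0.195,0.447,0,0,0,-0.0144,-1],[0.195,0.447,0,0,0,-0.0144,-1],[0.195,0.447,0,0,0,-0.0144,-1],[0.195,0.447,0,0,0,-0.0144,-1],[0.195,0.447,0,0,0,-0.0144,-1],[0.195,0.447,0,0,0,-0.0144,-1],[0.195,0.447,-0.2,0,0,-0.0144,-1],[0.195,0.447,-0.2,0,0,-0.0144,-1],[0,0,-0.3,0,0,0,-1],[0,0,-0.1,0,0,0,-1],[0,0,0,0,0,0,-1]]}}

```text
time_s: 13.9
tool_pos: [615.4, 76.4, 86.3]
ee_rot: [3.139, -0.11, -0.008]
ft_force: [-1.0, -0.1, -0.6]
gripper_width: 0.207
grasp_force: 59.0
```

```bash
cat >> h.py <<'E'
def prof(P,m,dx=10):
    q=P[m];print('n',len(q),'xmin/max',np.percentile(q[:,0],[.3,99.7]).round(1))
    for lo in range(int(q[:,0].min())//dx*dx,int(q[:,0].max()),2*dx):
        k=(q[:,0]>lo)&(q[:,0]<lo+dx)
        if k.sum()>30: print(lo+dx/2,'y',np.percentile(q[k,1],[1,99]).round(1),np.percentile(q[k,1],[1,99]).mean().round(1),'z',np.median(q[k,2]).round(1))
def yellow(f):
    h=cv2.cvtColor(f['frame'],cv2.COLOR_RGB2HSV).astype(int);return (abs(h[...,0]-27)<6)&(h[...,1]>150)&(h[...,2]>90)
E
python3 -c "
from h import *
st();f,P,m=held(lo=45,hi=110,save='w8')
prof(P,m&yellow(f));fit(['wrist'],['cutter_nest'])"
```

```text
t 13.9 tcp [615.4  76.4  86.3] yang 86.0 z [-0.005 -0.001 -1.   ] q [ 0.23  0.69 -0.55  1.74  0.46  0.85 -2.16] F [-1.  -0.1 -0.6] w 0.207 g 59.0
n 11191 xmin/max [547.9 688.2]
545.0 y [78.8 83.9] 81.4 z 58.9
565.0 y [70.2 90. ] 80.1 z 70.1
585.0 y [68.8 88.5] 78.6 z 70.0
605.0 y [68.1 86.4] 77.3 z 69.9
625.0 y [66.  85.1] 75.5 z 69.8
645.0 y [64.7 84.2] 74.4 z 69.6
665.0 y [63.4 82.9] 73.1 z 69.5
685.0 y [62.1 81.4] 71.8 z 69.1
wrist cutter_nest 3084 c 616.3 75.7 size 171 41 ang -3.7 z95 14.8
```

View pics/w8.png

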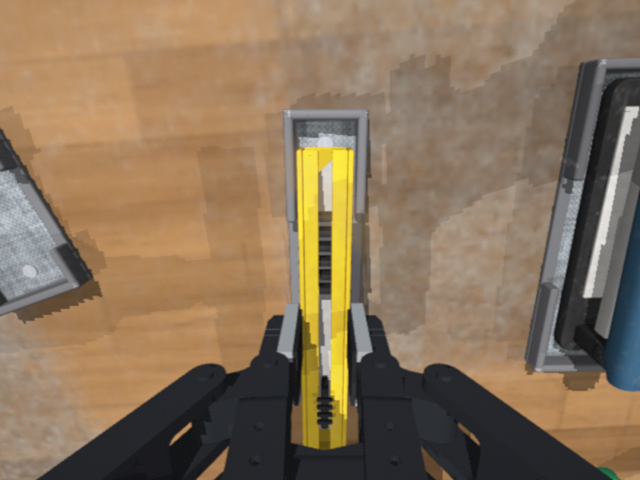

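Cutter is centred over the narrow nest (325 versus rim 285–368); +3 mm in x and lower.

>>> {"method": "carry_out", "body": {"rows": [[0.04,-0.007,-0.1,0,0,0,-1],[0,0,-0.25,0,0,0,-1],[0,0,-0.2,0,0,0,-1],[0,0,-0.08,0,0,0,-1],[0,0,0,0,0,0,-1],[0,0,0,0,0,0,-1]]}}

```text
time_s: 14.5
tool_pos: [620.5, 75.7, 41.6]
ee_rot: [3.14, -0.113, -0.001]
ft_force: [0.4, -0.4, -0.5]
gripper_width: 0.211
grasp_force: 59.0
```

```bash
python3 -c "
from h import *
st();f,P,m=held(lo=15,hi=50)
prof(P,m&yellow(f),20);fit(['wrist'],['cutter_nest'])"
```

```text
t 14.5 tcp [620.5  75.7  41.6] yang 85.9 z [-0.001  0.    -1.   ] q [ 0.21  0.76 -0.51  1.74  0.5   0.78 -2.19] F [ 0.4 -0.4 -0.5] w 0.211 g 59.0
n 10816 xmin/max [558.6 693.4]
550.0 y [74.3 83.3] 78.8 z 18.6
590.0 y [68.  88.2] 78.1 z 25.2
630.0 y [65.2 84.5] 74.8 z 25.2
670.0 y [62.2 82.2] 72.2 z 25.1
wrist cutter_nest 7820 c 623.9 75.3 size 156 41 ang -3.9 z95 19.0
```

>>> {"method": "carry_out", "body": {"rows": [[-0.025,0,-0.04,0,0,0,-1],[0,0,-0.03,0,0,0,-1],[0,0,-0.025,0,0,0,-1],[0,0,0,0,0,0,-1],[0,0,0,0,0,0,-1]]}}

```text
time_s: 15.02
tool_pos: [618.7, 75.9, 34.6]
ee_rot: [3.139, -0.112, -0.0]
ft_force: [0.6, -1.0, -1.6]
gripper_width: 0.214
grasp_force: 59.0
```

Not quite touching yet; one more millimetre, then release.

>>> {"method": "carry_out", "body": {"rows": [[0,0,-0.012,0,0,0,-1],[0,0,-0.008,0,0,0,-1],[0,0,0,0,0,0,-1],[0,0,0,0,0,0,-1]]}}

```text
time_s: 15.35
tool_pos: [619.0, 76.0, 33.8]
ee_rot: [3.139, -0.112, 0.001]
ft_force: [-2.6, -1.4, 5.4]
gripper_width: 0.208
grasp_force: 59.7
```

>>> {"method": "carry_out", "body": {"rows": [[0,0,0,0,0,0,-0.2],[0,0,0,0,0,0,-0.2],[0,0,0,0,0,0,-0.2],[0,0,0,0,0,0,-0.2],[0,0,0.2,0,0,0,-0.2],[0,0,0.4,0,0,0,0],[0,0,0.4,0,0,0,0.5],[0,0,0.4,0,0,0,1],[0,0,0.4,0,0,0,1],[0,0,0.3,0,0,0,1],[0,0,0,0,0,0,1],[0,0,0,0,0,0,1]]}}

```text
time_s: 16.35
tool_pos: [620.0, 76.2, 193.5]
ee_rot: [-3.139, 0.112, -0.007]
ft_force: [-0.9, -0.3, 0.0]
gripper_width: 1.001
grasp_force: 0.0
```

```bash
python3 -c "
from h import *
st();f,P,m=held(lo=8,hi=30,r=110,save='w9')
prof(P,m&yellow(f),20);fit(['wrist'],['cutter_nest','stapler_nest','battery_pack','battery_nest'])"
```

```text
t 16.35 tcp [620.   76.2 193.5] yang 85.9 z [ 0.004  0.    -1.   ] q [ 0.28  0.56 -0.62  1.67  0.37  1.02 -2.1 ] F [-0.9 -0.3  0. ] w 1.001 g 0.0
n 3224 xmin/max [542.6 691.6]
550.0 y [70.9 90.6] 80.8 z 17.1
590.0 y [68.4 87.8] 78.1 z 17.4
630.0 y [65.3 85.3] 75.3 z 17.3
670.0 y [62.1 82.1] 72.1 z 17.3
wrist cutter_nest 6523 c 615.7 75.7 size 172 41 ang -3.9 z95 18.3
wrist stapler_nest 6127 c 627.7 -77.9 size 172 59 ang -4.3 z95 16.1
wrist battery_pack 3001 c 432.6 101.9 size 75 39 ang -52.5 z95 22.3
wrist battery_nest 2035 c 655.6 252.4 size 94 60 ang 16.4 z95 14.8
```

View pics/w9.png

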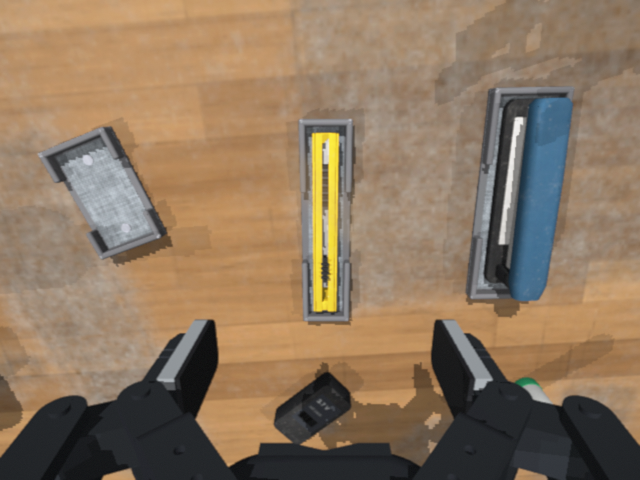

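Cutter (326,222) and stapler (525,195) both lie inside their rims. Now the battery at (312,407).

>>> {"method": "carry_out", "body": {"rows": [[-0.3125,0.043,-0.138,0,0,-0.1345,1],[-0.3125,0.043,-0.138,0,0,-0.1345,1],[-0.3125,0.043,-0.138,0,0,-0.1345,1],[-0.3125,0.043,-0.138,0,0,-0.1345,1],[-0.3125,0.043,-0.138,0,0,-0.1345,1],[-0.3125,0.043,-0.138,0,0,-0.1345,1],[-0.3125,0.043,-0.138,0,0,-0.1345,1],[-0.3125,0.043,-0.138,0,0,-0.1345,1],[0,0,0,0,0,0,1],[0,0,0,0,0,0,1]]}}

```text
time_s: 17.28
tool_pos: [452.2, 100.6, 114.6]
ee_rot: [2.891, -1.206, -0.017]
ft_force: [1.0, 0.4, 1.2]
gripper_width: 1.002
grasp_force: 0.0
```

```bash
python3 -c "
from h import *
st();fit(['wrist'],['battery_pack'])"
```

```text
t 17.28 tcp [452.2 100.6 114.6] yang 44.7 z [-0.014 -0.004 -1.   ] q [-0.39  0.36  0.13  2.12 -0.07  0.68 -2.57] F [1.  0.4 1.2] w 1.002 g 0.0
wrist battery_pack 6942 c 431.8 102.1 size 74 38 ang -52.3 z95 22.3
```

Joint 7 hit its limit at −2.57, so I'm turning the other way by nearly half a turn for the same grasp.

>>> {"method": "carry_out", "body": {"rows": [[0,0,0,0,0,0.157,1],[0,0,0,0,0,0.157,1],[0,0,0,0,0,0.157,1],[0,0,0,0,0,0.157,1],[0,0,0,0,0,0.157,1],[0,0,0,0,0,0.157,1],[0,0,0,0,0,0.157,1],[0,0,0,0,0,0.157,1],[0,0,0,0,0,0.157,1],[0,0,0,0,0,0.157,1],[0,0,0,0,0,0.157,1],[0,0,0,0,0,0.157,1],[0,0,0,0,0,0.157,1],[0,0,0,0,0,0.157,1],[0,0,0,0,0,0.157,1],[0,0,0,0,0,0.157,1],[0,0,0,0,0,0.157,1],[0,0,0,0,0,0.157,1],[0,0,0,0,0,0.157,1],[0,0,0,0,0,0.157,1]]}}

```text
time_s: 19.0
tool_pos: [456.2, 98.0, 116.5]
ee_rot: [2.097, 2.324, 0.009]
ft_force: [0.2, 0.4, -0.4]
gripper_width: 1.004
grasp_force: 0.0
```

```bash
python3 -c "
from h import *
st()"
```

```text
t 19.0 tcp [456.2  98.  116.5] yang 5.9 z [ 0.012 -0.003 -1.   ] q [ 0.09  0.38 -0.42  2.12  0.26  0.68 -0.4 ] F [ 0.2  0.4 -0.4] w 1.004 g 0.0
```

>>> {"method": "carry_out", "body": {"rows": [[-0.064,0.01,0,0,0,0.1413,1],[-0.064,0.01,0,0,0,0.1413,1],[-0.064,0.01,0,0,0,0.1413,1],[-0.064,0.01,0,0,0,0.1413,1],[-0.064,0.013,0,0,0,0.1413,1],[0,0,0,0,0,0,1],[0,0,0,0,0,0,1]]}}

```text
time_s: 19.58
tool_pos: [431.6, 102.1, 116.3]
ee_rot: [1.394, 2.803, 0.012]
ft_force: [0.4, -0.5, 0.5]
gripper_width: 1.0
grasp_force: 0.0
```

```bash
python3 -c "
from h import *
st();fit(['wrist'],['battery_pack']);grab('wrist','w10')"
```

```text
t 19.58 tcp [431.6 102.1 116.3] yang 37.1 z [ 0.013  0.002 -1.   ] q [ 0.19  0.37 -0.56  2.17  0.31  0.67  0.06] F [ 0.4 -0.5  0.5] w 1.0 g 0.0
wrist battery_pack 7289 c 431.3 103.6 size 76 38 ang -52.3 z95 22.3
```

View pics/w10.png

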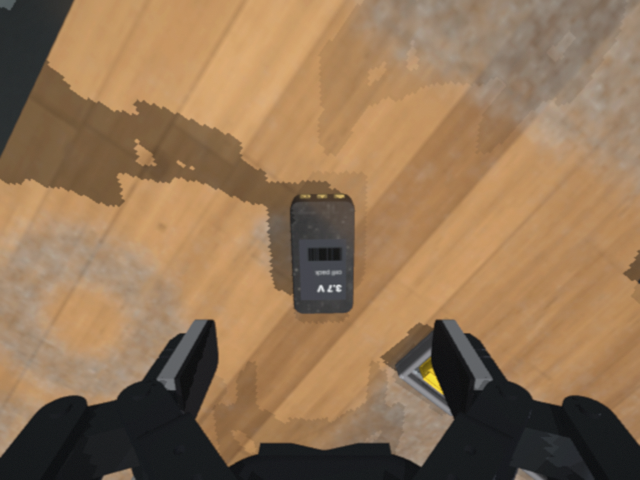

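>>> {"method": "carry_out", "body": {"rows": [[0,0.01,-0.3,0,0.0166,0.005,1],[0,0,-0.4,0,0,0,1],[0,0,-0.3,0,0,0,1],[0,0,-0.12,0,0,0,1],[0,0,-0.04,0,0,0,1],[0,0,0,0,0,0,1],[0,0,0,0,0,0,-1],[0,0,0,0,0,0,-1],[0,0,0,0,0,0,-1],[0,0,0,0,0,0,-1],[0,0,0,0,0,0,-1],[0,0,0,0,0,0,-1],[0,0,0,0,0,0,-1]]}}

```text
time_s: 20.77
tool_pos: [430.6, 103.8, 29.7]
ee_rot: [-1.385, -2.82, 0.0]
ft_force: [-2.3, -0.6, 9.1]
gripper_width: 0.428
grasp_force: 60.2
```

```bash
python3 -c "
from h import *
st()"
```

```text
t 20.77 tcp [430.6 103.8  29.7] yang 37.7 z [-0.  0. -1.] q [ 0.07  0.54 -0.43  2.19  0.47  0.5  -0.07] F [-2.3 -0.6  9.1] w 0.428 g 60.2
```

>>> {"method": "carry_out", "body": {"rows": [[0,0,0.25,0,0,0,-1],[0,0,0.4,0,0,0,-1],[0,0,0.35,0,0,0,-1],[0.3,0.198,0,0,0,0.1525,-1],[0.3,0.198,0,0,0,0.1525,-1],[0.3,0.198,0,0,0,0.1525,-1],[0.3,0.198,0,0,0,0.1525,-1],[0.3,0.198,0,0,0,0.1525,-1],[0.3,0.198,0,0,0,0.1525,-1],[0.3,0.198,0,0,0,0.1525,-1],[0.3,0.198,0,0,0,0.1525,-1],[0.3,0.198,0,0,0,0.1525,-1],[0.3,0.198,0,0,0,0.1525,-1],[0,0,0,0,0,0,-1],[0,0,0,0,0,0,-1]]}}

```text
time_s: 22.02
tool_pos: [654.8, 252.9, 102.7]
ee_rot: [0.443, -3.108, 0.001]
ft_force: [-1.3, 0.7, -2.4]
gripper_width: 0.431
grasp_force: 61.6
```

```bash
python3 -c "
from h import *
st();fit(['wrist'],['battery_nest'])
f,P,m=held(lo=80,hi=103,r=50,save='w11')
h=f['frame'].max(-1);v,u=np.mgrid[:480,:640]
m&=(abs(u-324)<45)&(v<400)
q=P[m];print(len(q),np.percentile(q[:,2],[5,50,95]),cv2.minAreaRect(q[:,:2].astype(np.float32)))
"
```

```text
t 22.02 tcp [654.8 252.9 102.7] yang 106.2 z [-0.002 -0.001 -1.   ] q [ 0.06  0.85 -0.74  1.5   0.63  1.04  1.02] F [-1.3  0.7 -2.4] w 0.431 g 61.6
wrist battery_nest 1722 c 621.9 243.4 size 58 25 ang -74.0 z95 14.7
13667 [87.90437467 93.88960212 94.98397487] ((649.5868530273438, 251.1962127685547), (65.69985961914062, 36.6167106628418), 15.858100891113281)
```

View pics/w11.png

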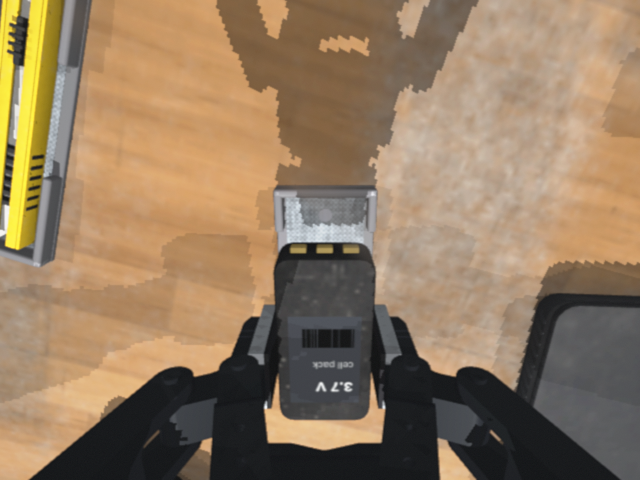

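Battery is centred over the short nest (cols 275–376). Lowering.

>>> {"method": "carry_out", "body": {"rows": [[0.01,0,-0.2,0,0,0,-1],[0,0,-0.3,0,0,0,-1],[0,0,-0.25,0,0,0,-1],[0,0,-0.08,0,0,0,-1],[0,0,-0.04,0,0,0,-1],[0,0,0,0,0,0,-1],[0,0,0,0,0,0,-1]]}}

```text
time_s: 22.7
tool_pos: [656.0, 252.6, 39.2]
ee_rot: [0.445, -3.11, 0.001]
ft_force: [-0.1, 0.4, -1.1]
gripper_width: 0.423
grasp_force: 61.6
```

>>> {"method": "carry_out", "body": {"rows": [[0,0,-0.03,0,0,0,-1],[0,0,-0.025,0,0,0,-1],[0,0,-0.015,0,0,0,-1],[0,0,-0.01,0,0,0,-1],[0,0,0,0,0,0,-1],[0,0,0,0,0,0,-1]]}}

```text
time_s: 23.2
tool_pos: [656.1, 252.5, 33.9]
ee_rot: [0.445, -3.11, 0.003]
ft_force: [-1.9, -1.7, 5.4]
gripper_width: 0.431
grasp_force: 62.4
```

>>> {"method": "carry_out", "body": {"rows": [[0,0,0,0,0,0,0.3],[0,0,0,0,0,0,0.3],[0,0,0,0,0,0,0.3],[0,0,0,0,0,0,0.3],[0,0,0.2,0,0,0,0.3],[0,0,0.4,0,0,0,0.3],[0,0,0.4,0,0,0,0.3],[0,0,0.4,0,0,0,1],[0,0,0.4,0,0,0,1],[0,0,0.4,0,0,0,1],[0,0,0,0,0,0,1],[0,0,0,0,0,0,1]]}}

```text
time_s: 24.2
tool_pos: [657.0, 253.4, 201.3]
ee_rot: [-0.445, 3.106, -0.0]
ft_force: [-1.4, -0.4, -0.6]
gripper_width: 0.998
grasp_force: 0.0
```

```bash
python3 -c "
from h import *
st();fit(['wrist'],['battery_nest'])
f=grab('wrist','w12');P=cloud(f)
m=(f['range_z']>0)&(abs(P[...,2]-26)<7)&(np.hypot(P[...,0]-655.6,P[...,1]-252.5)<50)
q=P[m];print(len(q),np.percentile(q[:,2],[5,50,95]),cv2.minAreaRect(q[:,:2].astype(np.float32)))
"
```

```text
t 24.2 tcp [657.  253.4 201.3] yang 106.3 z [ 0.004  0.001 -1.   ] q [ 0.09  0.75 -0.8   1.44  0.56  1.18  1.07] F [-1.4 -0.4 -0.6] w 0.998 g 0.0
wrist battery_nest 1527 c 655.3 253.2 size 94 58 ang 16.1 z95 16.8
4102 [23.54091064 25.05269813 26.37411418] ((656.9706420898438, 253.11126708984375), (74.9958724975586, 38.03571701049805), 16.56727409362793)
```

Battery lies flat (top at 25–26 mm) and centred. Now the glue stick.

>>> {"method": "carry_out", "body": {"rows": [[-0.248,-0.403,-0.01,0,0,-0.03,1],[-0.248,-0.403,-0.01,0,0,-0.03,1],[-0.248,-0.403,-0.01,0,0,-0.03,1],[-0.248,-0.403,-0.01,0,0,-0.03,1],[-0.248,-0.403,-0.01,0,0,-0.03,1],[-0.248,-0.403,-0.01,0,0,-0.03,1],[-0.248,-0.403,-0.01,0,0,-0.03,1],[-0.248,-0.403,-0.01,0,0,-0.03,1],[-0.248,-0.403,-0.01,0,0,-0.03,1],[-0.248,-0.403,-0.01,0,0,-0.03,1],[-0.248,-0.403,-0.01,0,0,-0.03,1],[-0.248,-0.403,-0.01,0,0,-0.03,1],[0,0,0,0,0,0,1],[0,0,0,0,0,0,1]]}}

```text
time_s: 25.47
tool_pos: [430.3, -112.6, 187.3]
ee_rot: [-0.006, -3.137, 0.002]
ft_force: [-0.3, -0.2, -0.1]
gripper_width: 1.001
grasp_force: 0.0
```

```bash
cat >> h.py <<'E'
def cap(f,P,x,y,lo,hi,r=40):
    m=(f['range_z']>0)&(P[...,2]>lo)&(P[...,2]<hi)&(np.hypot(P[...,0]-x,P[...,1]-y)<r)
    q=P[m];print('cap',len(q),cv2.minEnclosingCircle(q[:,:2].astype(np.float32)),np.percentile(q[:,2],[5,50,95]).round(1)); return m
E
python3 -c "
from h import *
st();f=grab('wrist','w13');P=cloud(f)
cap(f,P,434,-110,84,95);cap(f,P,434,-110,30,95);fit(['wrist'],['glue_cup'])
"
```

```text
t 25.47 tcp [ 430.3 -112.6  187.3] yang 89.8 z [-0.004 -0.001 -1.   ] q [ 0.95  0.3  -0.86  2.1   0.3   0.87  1.48] F [-0.3 -0.2 -0.1] w 1.001 g 0.0
cap 1359 ((432.8405456542969, -109.93106079101562), 13.538862228393555) [86.7 88.2 89.3]
cap 2091 ((432.8037109375, -109.70942687988281), 13.569174766540527) [39.5 87.7 89.2]
wrist glue_cup 194 c 647.7 -218.6 size 34 7 ang 31.4 z95 25.0
```

View pics/w13.png

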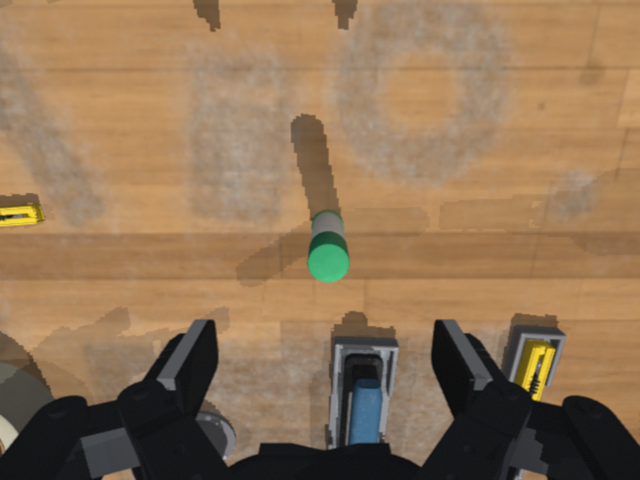

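Green cap at (329,260), centred at about (433,−110). Descending to grip 65 mm up.

>>> {"method": "carry_out", "body": {"rows": [[0.033,0.035,-0.2,0,0,0,1],[0,0,-0.4,0,0,0,1],[0,0,-0.4,0,0,0,1],[0,0,-0.35,0,0,0,1],[0,0,-0.15,0,0,0,1],[0,0,-0.03,0,0,0,1],[0,0,0,0,0,0,1]]}}

```text
time_s: 26.15
tool_pos: [435.2, -106.2, 73.3]
ee_rot: [0.007, -3.139, -0.0]
ft_force: [-0.4, 0.4, 1.3]
gripper_width: 0.996
grasp_force: 0.0
```

```bash
python3 -c "
from h import *
st();f=grab('wrist');P=cloud(f)
cap(f,P,433,-110,84,95,25)"
```

```text
t 26.15 tcp [ 435.2 -106.2   73.3] yang 90.3 z [-0.002  0.    -1.   ] q [ 0.77  0.51 -0.7   2.16  0.55  0.65  1.26] F [-0.4  0.4  1.3] w 0.996 g 0.0
cap 4555 ((432.5068359375, -109.89523315429688), 13.901606559753418) [85.8 88.2 89.1]
```

>>> {"method": "carry_out", "body": {"rows": [[-0.03,-0.047,-0.02,0,0,0,1],[0,0,0,0,0,0,1],[0,0,0,0,0,0,-1],[0,0,0,0,0,0,-1],[0,0,0,0,0,0,-1],[0,0,0,0,0,0,-1],[0,0,0,0,0,0,-1],[0,0,0,0,0,0,-1],[0,0,0,0,0,0,-1],[0,0,0,0,0,0,-1]]}}

```text
time_s: 27.03
tool_pos: [433.0, -111.2, 72.3]
ee_rot: [0.003, -3.141, 0.002]
ft_force: [-1.5, 0.4, 5.1]
gripper_width: 0.289
grasp_force: 58.5
```

```bash
python3 -c "
from h import *
st()"
```

```text
t 27.03 tcp [ 433.  -111.2   72.3] yang 90.1 z [-0.001 -0.001 -1.   ] q [ 0.78  0.51 -0.69  2.17  0.55  0.64  1.27] F [-1.5  0.4  5.1] w 0.289 g 58.5
```

>>> {"method": "carry_out", "body": {"rows": [[0,0,0.2,0,0,0,-1],[0,0,0.4,0,0,0,-1],[0,0,0.33,0,0,0,-1],[0.378,-0.2125,0,0,0,0,-1],[0.378,-0.2125,0,0,0,0,-1],[0.378,-0.2125,0,0,0,0,-1],[0.378,-0.2125,0,0,0,0,-1],[0.378,-0.2125,0,0,0,0,-1],[0.378,-0.2125,0,0,0,0,-1],[0.378,-0.2125,0,0,0,0,-1],[0.378,-0.2125,0,0,0,0,-1],[0,0,0,0,0,0,-1],[0,0,0,0,0,0,-1],[0,0,0,0,0,0,-1]]}}

```text
time_s: 28.2
tool_pos: [658.6, -237.9, 140.7]
ee_rot: [0.004, -3.138, -0.0]
ft_force: [0.2, 0.4, -1.6]
gripper_width: 0.294
grasp_force: 58.9
```

```bash
python3 -c "
from h import *
st();f=grab('wrist','w14');P=cloud(f);t=status.get_obs()['tool_pos']
h=cv2.cvtColor(f['frame'],cv2.COLOR_RGB2HSV).astype(int)
g=(abs(h[...,0]-75)<15)&(h[...,1]>90)&(f['range_z']>0)&(P[...,2]>100)
q=P[g];print(len(q),np.percentile(q,[2,50,98],axis=0).round(1))
w=(f['range_z']>0)&(P[...,2]>65)&(P[...,2]<120)&(np.hypot(*(P[...,:2]-t[:2]).transpose(2,0,1))<25)
for a in range(65,165,10):
    s=(f['range_z']>0)&(P[...,2]>a)&(P[...,2]<a+10)&(np.hypot(*(P[...,:2]-t[:2]).transpose(2,0,1))<16)
    if s.sum()>20: print(a,s.sum(),P[s].mean(0).round(1),np.percentile(P[s][:,1],[1,99]).round(1),P[s][:,0].min().round(1))
fit(['wrist'],['glue_cup'])"
```

```text
t 28.2 tcp [ 658.6 -237.9  140.7] yang 90.1 z [-0.003  0.    -1.   ] q [ 0.74  0.77 -0.68  1.49  0.53  1.07  1.52] F [ 0.2  0.4 -1.6] w 0.294 g 58.9
6751 [[ 645.5 -249.4  132.1]
 [ 652.2 -237.6  155.9]
 [ 669.2 -225.6  157.4]]
65 193 [ 647.8 -236.6   71.7] [-249.5 -223.9] 645.0
75 456 [ 649.  -236.7   79.5] [-249.8 -223.8] 644.7
85 385 [ 648.5 -236.7   90.1] [-248.6 -225.1] 645.7
95 437 [ 648.6 -236.9  100.1] [-248.9 -225.1] 645.9
105 529 [ 648.6 -237.   110.1] [-248.8 -225.2] 645.7
115 704 [ 649.  -237.5  120.1] [-250.  -224.9] 645.6
125 731 [ 648.4 -237.4  130.3] [-250.  -224.9] 645.1
135 1046 [ 648.3 -237.4  140.2] [-250.  -224.9] 644.8
145 1725 [ 650.6 -237.6  151. ] [-251.6 -223.3] 644.8
155 4449 [ 657.7 -237.5  156.6] [-251.7 -223.2] 644.8
wrist glue_cup 1680 c 656.2 -238.9 size 51 45 ang -84.3 z95 29.6
```

View pics/w14.png

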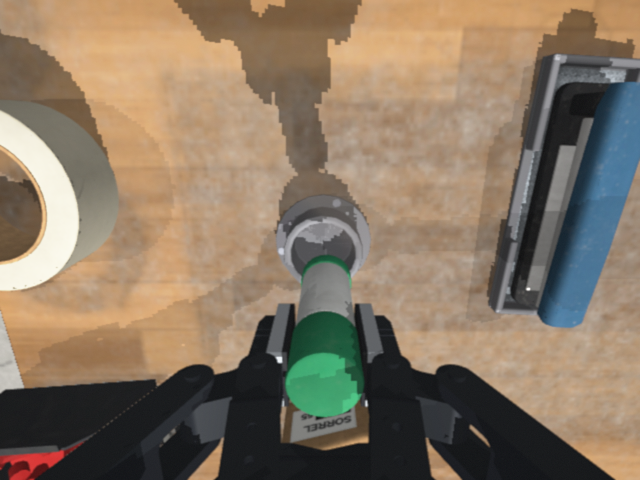

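Glue stick hangs vertical over the cup, whose mouth is at (322,240). Shifting about 1 mm and lowering.

>>> {"method": "carry_out", "body": {"rows": [[0.018,-0.018,-0.15,0,0,0,-1],[0,0,-0.25,0,0,0,-1],[0,0,-0.25,0,0,0,-1],[0,0,-0.1,0,0,0,-1],[0,0,0,0,0,0,-1],[0,0,0,0,0,0,-1]]}}

```text
time_s: 28.8
tool_pos: [660.4, -239.9, 85.3]
ee_rot: [0.003, -3.139, 0.001]
ft_force: [0.7, 0.0, 0.1]
gripper_width: 0.293
grasp_force: 58.9
```

```bash
python3 -c "
from h import *
st();f=grab('wrist');P=cloud(f)
for a in range(30,95,15):
    s=(f['range_z']>0)&(P[...,2]>a)&(P[...,2]<a+15)&(np.hypot(P[...,0]-660,P[...,1]+238)<19)
    if s.sum()>20: print(a,s.sum(),np.percentile(P[s][:,1],[1,99]).round(1),P[s][:,0].min().round(1))
"
```

```text
t 28.8 tcp [ 660.4 -239.9   85.3] yang 90.1 z [-0.002 -0.001 -1.   ] q [ 0.72  0.84 -0.65  1.51  0.57  0.99  1.49] F [0.7 0.  0.1] w 0.293 g 58.9
30 592 [-250.6 -227. ] 647.3
45 766 [-250.7 -227.2] 647.6
60 1241 [-253.8 -222.4] 647.4
75 1936 [-253.7 -222.3] 646.7
90 6591 [-253.7 -223.1] 646.5
```

Centred at about (660.5, −239) inside the cup. Lowering to contact.

>>> {"method": "carry_out", "body": {"rows": [[0,0,-0.04,0,0,0,-1],[0,0,-0.04,0,0,0,-1],[0,0,-0.025,0,0,0,-1],[0,0,-0.015,0,0,0,-1],[0,0,0,0,0,0,-1],[0,0,0,0,0,0,-1]]}}

```text
time_s: 29.35
tool_pos: [660.9, -240.1, 76.7]
ee_rot: [0.003, -3.14, 0.002]
ft_force: [0.5, 0.6, 0.2]
gripper_width: 0.295
grasp_force: 58.9
```

>>> {"method": "carry_out", "body": {"rows": [[0,0,-0.01,0,0,0,-1],[0,0,-0.01,0,0,0,-1],[0,0,0,0,0,0,-1],[0,0,0,0,0,0,-1]]}}

```text
time_s: 29.68
tool_pos: [661.5, -240.1, 76.5]
ee_rot: [0.003, -3.141, 0.003]
ft_force: [-2.3, 0.3, 6.5]
gripper_width: 0.295
grasp_force: 59.3
```

>>> {"method": "carry_out", "body": {"rows": [[0,0,0,0,0,0,0],[0,0,0,0,0,0,0.3],[0,0,0,0,0,0,0.6],[0,0,0,0,0,0,0.6],[0,0,0,0,0,0,0.6],[0,0,0.2,0,0,0,0.6],[0,0,0.4,0,0,0,0.6],[0,0,0.4,0,0,0,1],[0,0,0.4,0,0,0,1],[0,0,0.4,0,0,0,1],[-0.2,0,0.3,0,0,0,1],[-0.4,0,0.2,0,0,0,1],[-0.4,0,0,0,0,0,1],[-0.3,0,0,0,0,0,1],[0,0,0,0,0,0,1],[0,0,0,0,0,0,1]]}}

```text
time_s: 31.02
tool_pos: [562.6, -240.9, 249.0]
ee_rot: [0.001, -3.141, 0.005]
ft_force: [0.2, -0.1, 0.1]
gripper_width: 0.996
grasp_force: 0.0
```

```bash
python3 -c "
from h import *
st();f=grab('side');P=cloud(f)
for a in range(30,95,12):
    s=(f['range_z']>0)&(P[...,2]>a)&(P[...,2]<a+12)&(np.hypot(P[...,0]-660,P[...,1]+240)<22)
    if s.sum()>5: print(a,s.sum(),np.percentile(P[s][:,0],[2,98]).round(1),P[s][:,1].min().round(1))
cap(f,P,660,-240,84,105)
c=f['frame'][150:350,220:420];cv2.imwrite('pics/fin.png',cv2.resize(c,None,fx=3,fy=3,interpolation=cv2.INTER_CUBIC)[:,:,::-1])
for n in('tape_measure','tape_clear'):
    for r in finder.cut_out(n,'side')[:1]: print(n,np.median(P[r['region']&(f['range_z']>0)],0))
"
```

```text
t 31.02 tcp [ 562.6 -240.9  249. ] yang 90.0 z [-0.001 -0.003 -1.   ] q [ 0.92  0.52 -0.78  1.65  0.4   1.14  1.62] F [ 0.2 -0.1  0.1] w 0.996 g 0.0
30 58 [639.8 674.5] -254.8
42 49 [651.2 674.1] -253.4
54 53 [651.  673.6] -254.4
66 59 [650.4 674.9] -253.0
78 58 [650.2 674.2] -252.9
90 94 [651.3 673.8] -253.9
cap 123 ((663.4768676757812, -239.6759796142578), 14.230767250061035) [85.4 92.5 94.6]
tape_measure [486.90423669 415.58553286  42.45599916]
tape_clear [ 622.74558492 -453.43943977   41.86137301]
```

View pics/fin.png

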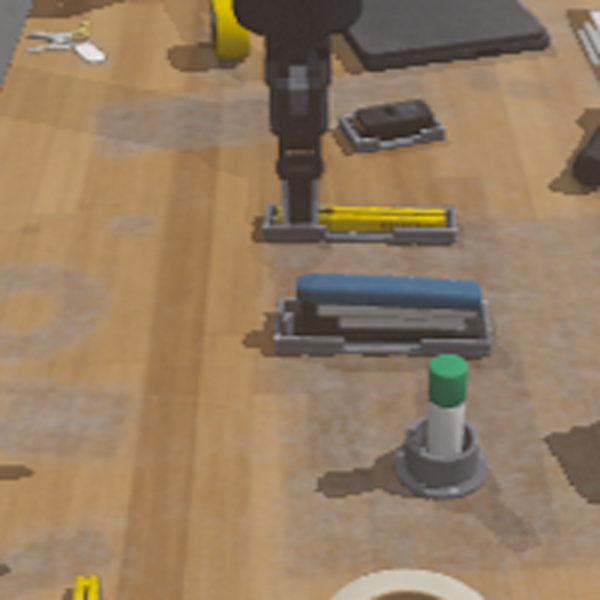

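All four are in their holders: glue upright at (447,405), stapler at (385,310), cutter at (390,220), battery at (393,120). The stapler's base is inside the rim, and nothing is touching the robot.

```bash
python3 -c "
from cell import job
print(job.sign_off())"
```

```text
the job is handed in; nothing more can be done
None
```

The stapler, box cutter, battery pack and glue stick are each in their grey holder, placed in that order, and the job was handed in at about 31 s; the tape roll and tape measure were left alone.

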